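# Seat the lens barrel in the V mount and hold it down

## Robot

A 7-joint arm with a two-finger parallel gripper is mounted at the origin on a cart in front of the work surface, level with it; the furniture and walls round the work are solid. World frame = base frame: x ahead of the robot, y to its left, z up, the work surface at z = 0. Lengths are in m, angles in rad, forces in N, time in s.
With the tool pointing down it reaches from about 0.425 to 0.875 m from the base axis. Payload 4.7 kg.
Tool frame: the origin (TCP) lies where the fingers leave the gripper's body, on its centre line; the fingertips stand 70 mm ahead of it and the grasp point (between the pads) lies 51 mm ahead of it; x points along the fingers, y is the direction in which the jaws open and shut, and the axes are right-handed (so a half turn about x gives the same grasp; the last joint's range is limited). The gripper opens to 87 mm and grips with 3 to 60 N. Pads are 19 mm wide; open, the fingers measure 117 mm over their backs; the gripper's body (75 mm by 190 mm) begins 51 mm behind the grasp point.
Start: joints at [-1.259, 0.321, -0.07, 1.45, 0.023, 1.371, -0.057], TCP at [0.191, 0.621, 0.292] pointing down, gripper open.
Joint ranges: [-2.86, 2.86], [-0.3, 2.09], [-1.38, 1.24], [0.06, 2.45], [-1.56, 4.7], [0.09, 2.05], [-2.69, 2.69]. Speed limits (rad/s): [2.57, 2.57, 3.14, 3.14, 3.14, 3.14, 3.14].

## Interface

Orientations are given as [roll, pitch, yaw] about the fixed x, y, z axes, in that order (R = Rz(yaw) Ry(pitch) Rx(roll)).
In Python, from bench import monitor, viewer, hand_in gives the robot as it stands. The module is installed in compiled form; this text tells all that it offers.
- The arm moves only by the tool play_rows, never from a script. Its argument "rows" is a list of rows, each an object with "offset": the shift along the tool's x, y, z in cm, a list of three; "turn": the turn, a rotation vector about the tool's x, y, z in rad, a list of three; "grip": the opening, from 0 (shut) to 1 (fully open). In form: [{"offset": [tx, ty, tz], "turn": [rx, ry, rz], "grip": grip}, ...]. A call has 1 to 5 rows; each row shifts and turns the commanded pose from where the row before left it, along the tool's axes as they then stand; what a row does not reach is not made up. A row lasts 1/8 s, in which the tool goes at most 62.5 mm and 10.7 degrees, less where a joint would pass 70% of its speed; a pose out of reach is approached as far as the arm can. A call with a gripper value outside its range is refused whole. The fingers move at their own pace and stop on an object; the grip force is fixed at half the most. Time passes only in rows, so rows that do not move let the fingers close. It gives the time, the measured TCP pose, the force and the opening at its end, in the units of the state.
- monitor.observe(): the state, without advancing time (a new reading comes with each control period).
- viewer.camera(name): name is "scene" or "top" or "wrist"; returns the picture (384x512x3 uint8, blue, green, red); there is no depth.
- viewer.camera_info(name): a dict with "fx", "fy", "cx", "cy" (pixels), "dist_coeffs" ([k1, k2, p1, p2, k3] as OpenCV has them; the pictures are not rectified), "R" (3x3) and "t" (3): a world point X has camera coordinates R X + t; the wrist camera has in their place "T_tool_cam" (4x4, takes a point from camera to tool coordinates, whose origin is the TCP and whose axes are the tool frame's). Camera axes: x right, y down, z forward; pixel columns grow to the right and rows downward; lengths in m; the calibration is good to about 2 mm. A picture is of the moment at which its call begins: read the wrist's pose just before it. camera_info takes no time and is no camera call.
- hand_in(): hands the job in, once; it reports no verdict.
The state is a dict: "t": time; "joints": joint angles; "joint_velocities": joint speeds; "effort": joint torques, N m; "position": TCP position; "eef_rot": TCP orientation; "wrist_force": force on the tool from outside, world axes, zero at the start; "torque": the same for the moment, N m; "opening": finger opening in m.
Only numpy, scipy, OpenCV 4.12 (cv2) and the standard library are available. Lean on these libraries where they do the work, as an engineer would, in place of code of your own. Each camera call takes 0.05 s, during which the arm holds its last target. There are 200 camera calls.

## Task

Lift the lens barrel off its wooden rest and lay it in the aluminium V mount, its plain lens end facing the upright aperture plate and its thick collar just outside the V at the other end, so that the tube lies along both V saddles. Then press it gently but firmly down with the gripper, so that it bears on both sloping sides of the V, and finish while still holding it pressed there. Do not slam it into the mount, and leave the other things on the bench alone.

Things in the scene. Friction and masses are not known exactly. Their poses are not given: they have to be found in the camera images.
- barrel_center (a point): Lens barrel: smooth aluminium tube 30 mm across, 120 mm long, plus a dark collar 38 mm across, 14 mm long behind one end; 0.10 to 0.21 kg. This point lies on the axis, half-way along the plain 120 mm tube, and is the place to grip; x axis along the tube, from the collar to the plain lens end. At the start the barrel lies level, axis 36 mm above the bench.
- barrel_collar (a point): Centre of the barrel's collar, on the tube's axis, 67 mm behind barrel_center. x axis as for barrel_center.
- rest: Fixed wooden rest under the barrel at the start. Base plate 130 x 60 x 8 mm, origin at the centre of its underside, x along the barrel. Two notched supports (14 mm thick, 52 mm wide, 24 mm high) at x = -45 and +45 mm carry the tube; the 76 mm between them are free for fingers down to the base plate's top, 8 mm above the bench.
- mount: Fixed aluminium V mount. Origin at bench height under the middle of its two saddles; x along the V to the aperture plate, z up. Base plate x -80 to +100 mm, 84 wide, 8 thick. Saddles (20 mm long, 60 wide, 38 high) centred at x = -40 and +40 mm; the 60 mm between them are free for fingers. 90 degree V, 40 mm wide at the top. Dark upright plate (60 wide, 64 high) at x = 80 mm.
- seat (a point): Where barrel_center lies when the barrel is seated and centred: on the mount's middle, 39.2 mm above the bench. Axes as the mount's. 10 mm farther towards the aperture plate the collar meets the saddle.
- flank_left: The left (+y of the mount) sloping sides of both saddles, one fixed rigid part, origin at the mount's origin.
- flank_right: The right (-y of the mount) sloping sides of both saddles, one fixed rigid part, origin at the mount's origin.
- petri_dish: Bystander: loose round petri dish with a red filling, 89 mm across, 12 mm high, right of the work; origin under its centre.
- slip_box: Bystander: small loose white box of cover slips, 32 x 32 x 19 mm, behind the work; origin under its centre.
- dropper_bottle: Bystander: loose brown dropper bottle, 36 mm across, 97 mm high, standing left of the work; origin under its centre.
There are look-alikes about, which are no part of the job. Leave any yellow look-alike of the mount alone.

How it is judged:
On the way, in this order (a step that is already met when the one before it is completed fails the run):
1. the barrel is held in the gripper, lifted clear of the rest (height (world z) of barrel_center above 0.06 m and contact force between barrel and the fingers above 0.5 N and contact force between barrel and rest below 0.05 N), for 0.2 s.
2. the barrel lies in the V, the right way round (z of barrel_center in the frame of seat between -0.003 and 0.003 m and y of barrel_center in the frame of seat between -0.003 and 0.003 m and x of barrel_center in the frame of seat between -0.018 and 0.013 m and x of barrel_collar in the frame of seat below -0.04 m and angle between the x axis of barrel_center and the x axis of seat, either way round below 0.04 rad), for 0.2 s.
At the end, for the whole second after the job is handed in: The barrel lies along both V saddles (axis within 2 mm and 0.03 rad of the V's), collar away from the aperture plate, centred to +13/-18 mm along the V, at rest; fingers touch it with over 2 N and press it so that it bears with 3 to 30 N on each side of the V (weight alone: 1.5 N at most) (z of barrel_center in the frame of seat between -0.002 and 0.002 m and y of barrel_center in the frame of seat between -0.002 and 0.002 m and x of barrel_center in the frame of seat between -0.018 and 0.013 m and x of barrel_collar in the frame of seat below -0.04 m and angle between the x axis of barrel_center and the x axis of seat, either way round below 0.03 rad and contact force between barrel and flank_left between 3 and 30 N and contact force between barrel and flank_right between 3 and 30 N and contact force between barrel and the fingers above 2 N and linear speed of barrel below 0.02 m/s); the arm keeps its last pose, push and grip.
It fails at once if the barrel is slammed or forced into the mount (over 45 N on one side of the V) (contact force between barrel and flank_left above 45 N or contact force between barrel and flank_right above 45 N).
It fails at once if a bystander is moved by more than 20 mm (distance of any of petri_dish, slip_box, dropper_bottle from where it was at the start of the episode above 0.02 m).
It also fails if it takes over 53 s, if anything falls off the work surface, if the arm or the gripper's body presses on something with over 40 N, if the wrist force passes 120 N, or if a joint passes its speed limit or range.

## Working session

There is one attempt and no reset: what is moved stays moved. The work goes in short steps, Python scripts to look and compute and a tool call to move; the robot and the scene stay as the last step left them, time stands still between calls to the robot, and variables do not carry over. Pictures are saved under pics/ and viewed, on a budget of 10 in all, crops included, one or two more only if the job needs it, and the job is handed in when it is done.

Besides the shell and the picture viewer there is one more tool, called after "Emit:" by a JSON object that holds its "name" and its "arguments". play_rows: Moves the arm, as the interface text tells. Its arguments: {"type":"object","properties":{"rows":{"type":"array"}},"required":["rows"]}

```bash
mkdir -p pics
python3 - <<'E'
from bench import monitor, viewer
import cv2, numpy as np
s=monitor.observe()
print({k:np.round(v,3) for k,v in s.items()})
for n in("scene","top"):
    cv2.imwrite(f"pics/{n}0.png",viewer.camera(n)); i=viewer.camera_info(n); print(n,i)
print(viewer.camera_info("wrist"))
E
```

```text
{'t': np.float64(0.0), 'joints': array([-1.259,  0.322, -0.07 ,  1.452,  0.023,  1.371, -0.057]), 'joint_velocities': array([-0.   ,  0.   ,  0.001, -0.002, -0.002, -0.001,  0.   ]), 'effort': array([-0.0000e+00, -4.9128e+01, -4.0400e-01, -3.1253e+01, -6.4000e-02,
        4.4000e-02,  0.0000e+00]), 'position': array([0.191, 0.621, 0.291]), 'eef_rot': array([-1.529,  1.569, -1.827]), 'wrist_force': array([-0.731,  0.391, -0.233]), 'torque': array([-0.003,  0.005, -0.009]), 'opening': np.float64(0.087)}
scene {'fx': 492.9763834470937, 'fy': 492.9763834470937, 'cx': 259.2693253083527, 'cy': 194.26839563122516, 'dist_coeffs': array([-0.1485236,  0.       ,  0.       ,  0.       ,  0.       ]), 'R': array([[ 0.55164001, -0.83408142,  0.00121727],
       [-0.54148116, -0.35923102, -0.76009948],
       [ 0.63442214,  0.41864216, -0.64980558]]), 't': array([-0.38114576,  0.32431017,  1.38244943])}
top {'fx': 426.5269783529841, 'fy': 426.5269783529841, 'cx': 256.14058281061716, 'cy': 189.2503612195815, 'dist_coeffs': array([0.00212222, 0.        , 0.        , 0.        , 0.        ]), 'R': array([[-0.08933635, -0.99599378, -0.00392582],
       [-0.97309135,  0.08812129, -0.2129034 ],
       [ 0.21239641, -0.01519983, -0.97706537]]), 't': array([-0.03452816,  0.5818232 ,  1.38543504])}
{'fx': 271.12790751005315, 'fy': 271.12790751005315, 'cx': 254.58947343954057, 'cy': 190.38816923057863, 'dist_coeffs': array([-0.03747623,  0.        ,  0.        ,  0.        ,  0.        ]), 'T_tool_cam': array([[ 8.04281867e-04, -2.75656181e-01,  9.61255961e-01,
        -9.24432151e-02],
       [ 9.99999664e-01,  6.81365356e-05, -8.17159395e-04,
        -1.72980961e-03],
       [ 1.59758387e-04,  9.61256295e-01,  2.75656143e-01,
        -7.57301791e-02],
       [ 0.00000000e+00,  0.00000000e+00,  0.00000000e+00,
         1.00000000e+00]])}
```

View pics/scene0.png

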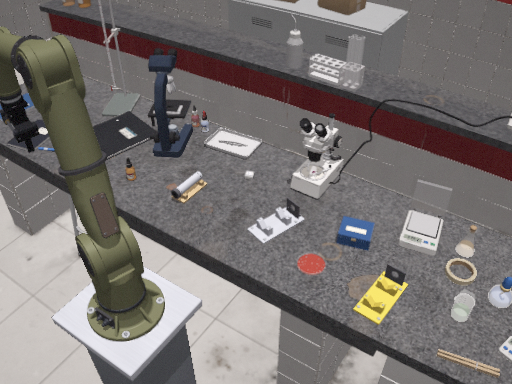

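View pics/top0.png

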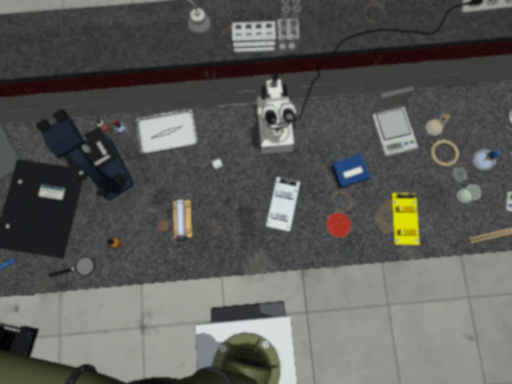

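Scene: the barrel on its wooden rest is at (187,184) and the aluminium mount at (276,222), with its plate at (293,208). Top: barrel at (182,218), mount at (283,204). Look-alikes: the yellow mount (381,295) / top (405,218), which I reject, and the white slip box (249,174) and dropper bottle (130,170), which are bystanders. I'll check the choice in one close crop.

Run:
```python
import cv2, numpy as np
s=cv2.imread("pics/scene0.png");t=cv2.imread("pics/top0.png")
f=lambda im,x,y,w=66,h=50:cv2.resize(im[y-h//2:y+h//2,x-w//2:x+w//2],(396,300),interpolation=cv2.INTER_CUBIC)
cv2.imwrite("pics/crop0.png",np.vstack([np.hstack([f(s,187,185),f(s,278,218)]),np.hstack([f(t,182,218,82,62),f(t,283,204,82,62)])]))
```

```text
(no output)
```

View pics/crop0.png

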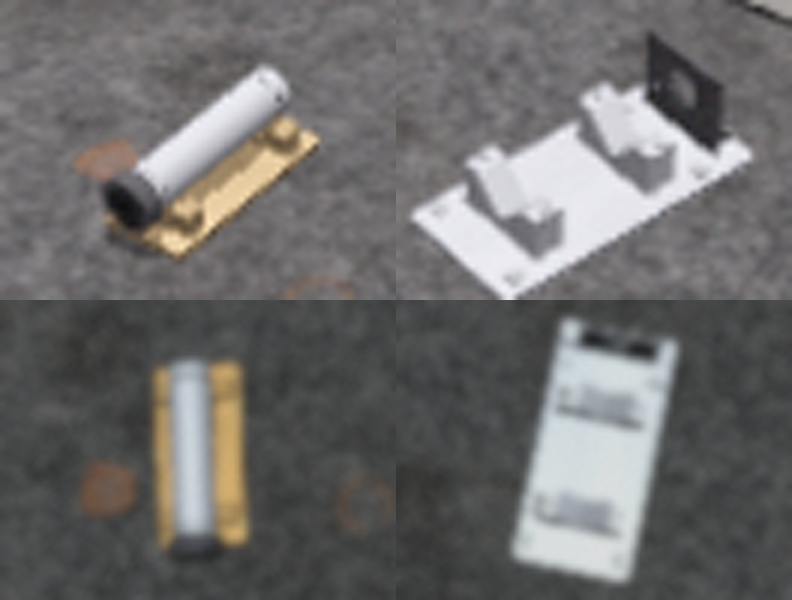

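The crop confirms it. The barrel's dark collar points toward the robot and its plain end points away, and the mount's plate is also on the far side, so no half turn is needed.

```bash
cat > h.py <<'E'
from bench import monitor, viewer
import cv2, numpy as np
from scipy.spatial.transform import Rotation as Ro
def pose(s=None):
    s=s or monitor.observe(); T=np.eye(4)
    T[:3,:3]=Ro.from_euler('xyz',s['eef_rot']).as_matrix(); T[:3,3]=s['position']; return T
def cam(n,T=None):
    """camera info, world-from-camera R, camera centre"""
    i=viewer.camera_info(n)
    if n=="wrist":
        W=T@i['T_tool_cam']; return i,W[:3,:3],W[:3,3]
    return i,i['R'].T,-i['R'].T@i['t']
def K(i): return np.array([[i['fx'],0,i['cx']],[0,i['fy'],i['cy']],[0,0,1.]])
def rays(px,C):
    i,R,c=C
    u=cv2.undistortPoints(np.float64(px).reshape(-1,1,2),K(i),i['dist_coeffs']).reshape(-1,2)
    return (R@np.c_[u,np.ones(len(u))].T).T
def onplane(px,z,C):
    d=rays(px,C); c=C[2]; return c+d*((z-c[2])/d[:,2])[:,None]
def big(m,near=None):
    m=cv2.morphologyEx(m.astype(np.uint8),cv2.MORPH_OPEN,np.ones((2,2)))
    cs,_=cv2.findContours(m,cv2.RETR_EXTERNAL,cv2.CHAIN_APPROX_NONE)
    return max(cs,key=cv2.contourArea)[:,0].astype(float)
def rect(P):
    """centre, sizes (long,short), long-axis yaw of points in mm precision"""
    (c,_,_)=r=cv2.minAreaRect((P[:,:2]*1000).astype(np.float32)); b=cv2.boxPoints(r)
    e=[b[1]-b[0],b[2]-b[1]]; e.sort(key=np.linalg.norm); l=e[1]; l=l*np.sign(l[0])
    return np.array(c)/1000,np.linalg.norm(e[1]),np.linalg.norm(e[0]),np.arctan2(l[1],l[0])
E
python3 - <<'E'
from h import *
t=cv2.imread("pics/top0.png"); C=cam("top"); hsv=cv2.cvtColor(t,cv2.COLOR_BGR2HSV)
def sub(m,x,y,w,h):
    z=np.zeros_like(m); z[y-h:y+h,x-w:x+w]=m[y-h:y+h,x-w:x+w]; return z
wood=sub((hsv[...,1]>80)&(hsv[...,2]>110),182,218,22,30)
white=sub((hsv[...,1]<70)&(hsv[...,2]>110),283,204,25,35)
tube=sub((hsv[...,1]<70)&(hsv[...,2]>110),182,218,22,30)
for n,m,z in(("tube",tube,.045),("wood+tube",wood|tube,.012),("mount",white,.008)):
    print(n,m.sum(),rect(onplane(big(m),z,C)))
for n,p in(("petri",(339,224)),("slip",(217,163)),("bottle",(114,243))): print(n,onplane([p],.01,C))
T=pose(); print(T.round(3))
E
```

```text
tube 336 (array([0.50424759, 0.17400455]), np.float32(123.85323), np.float32(30.405895), np.float32(-0.04988513))
wood+tube 663 (array([0.50548752, 0.17440639]), np.float32(134.59659), np.float32(62.490627), np.float32(-0.048409086))
mount 1252 (array([ 0.52479449, -0.17897426]), np.float32(183.9609), np.float32(89.90721), np.float32(-0.31125513))
petri [[ 0.43952833 -0.36170284  0.01      ]]
slip [[0.69594438 0.04317195 0.01      ]]
bottle [[0.44382164 0.41506822 0.01      ]]
[[-0.     0.293  0.956  0.191]
 [-0.002  0.956 -0.293  0.621]
 [-1.    -0.002  0.     0.291]
 [ 0.     0.     0.     1.   ]]
```

Emit:
{"name": "play_rows", "arguments": {"rows": [{"offset": [0,-3.4,4.3],"turn": [0,0,0],"grip": 1},{"offset": [0,-3.4,4.3],"turn": [0,0,0],"grip": 1},{"offset": [0,-3.4,4.3],"turn": [0,0,0],"grip": 1},{"offset": [0,-3.4,4.3],"turn": [0,0,0],"grip": 1},{"offset": [0,-3.4,4.3],"turn": [0,0,0],"grip": 1}]}}

```text
t: 0.72
position: [0.3471, 0.394, 0.292]
eef_rot: [-2.024, 1.571, -2.321]
wrist_force: [0.5, 0.5, 1.1]
opening: 0.0874
```

Emit:
{"name": "play_rows", "arguments": {"rows": [{"offset": [0,-3.4,4.3],"turn": [0,0,0],"grip": 1},{"offset": [0,-3.4,4.3],"turn": [0,0,0],"grip": 1},{"offset": [0,-3.4,4.3],"turn": [0,0,0],"grip": 1},{"offset": [0,-3.4,4.3],"turn": [-0.12,0,0],"grip": 1},{"offset": [0,0,0],"turn": [-0.125,0,0],"grip": 1}]}}

```text
t: 1.35
position: [0.4734, 0.21, 0.2921]
eef_rot: [-1.121, 1.569, -1.179]
wrist_force: [-1.0, 0.7, -0.4]
opening: 0.087
```

Emit:
{"name": "play_rows", "arguments": {"rows": [{"offset": [0,0,0],"turn": [0,0,0],"grip": 1},{"offset": [0,0,0],"turn": [0,0,0],"grip": 1}]}}

```text
t: 1.6
position: [0.4703, 0.2161, 0.292]
eef_rot: [-2.987, 1.57, -3.04]
wrist_force: [-0.0, -0.0, 0.6]
opening: 0.0874
```

Run:
```python
from h import *
T=pose(); np.save("T1.npy",T); im=viewer.camera("wrist"); cv2.imwrite("pics/w1.png",im); print(T.round(4))
C=cam("wrist",T)
# expected pixel of barrel
i,R,c=C
for X in([.504,.174,.036],[.564,.171,.036],[.437,.1775,.036]):
    print(cv2.projectPoints(np.array([X]),cv2.Rodrigues(R.T)[0],-R.T@c,K(i),i['dist_coeffs'])[0].ravel())
```

```text
[[-6.000e-04  5.310e-02  9.986e-01  4.703e-01]
 [-1.000e-04  9.986e-01 -5.310e-02  2.161e-01]
 [-1.000e+00 -1.000e-04 -5.000e-04  2.920e-01]
 [ 0.000e+00  0.000e+00  0.000e+00  1.000e+00]]
[226.19799073 199.14222329]
[227.59804657 239.64502993]
[224.65861939 149.32154855]
```

View pics/w1.png

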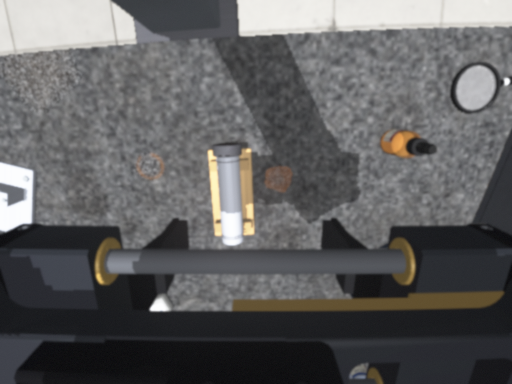

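The wrist view shows the barrel from its collar (228,150) to its lens end (232,243), with wood on either side of it. This agrees with the top-view estimate. Next I measure the tube's midline.

Run:
```python
from h import *
T=np.load("T1.npy"); im=cv2.imread("pics/w1.png"); C=cam("wrist",T)
hsv=cv2.cvtColor(im,cv2.COLOR_BGR2HSV)
mids=[];ws=[]
for r in range(162,206):
    wood=np.where((hsv[r,205:258,1]>75)&(hsv[r,205:258,2]>90))[0]+205
    g=np.diff(wood); k=g.argmax(); a,b=wood[k],wood[k+1]; mids.append(((a+b)/2,r)); ws.append(b-a-1)
P=onplane(mids,.036,C); print("width",np.median(ws))
ok=np.abs(np.array(ws)-np.median(ws))<=2; P=P[ok]
s=np.polyfit(P[:,0],P[:,1],1); print("yaw",np.arctan(s[0]),"y at .504",np.polyval(s,.504),"resid",np.std(P[:,1]-np.polyval(s,P[:,0])))
print(im[136:165:1,229].mean(1).astype(int),im[232:252,232].mean(1).astype(int))
print(onplane([(228,143),(228,157),(232,244)],.036,C).round(4), onplane([(232,244)],.03,C).round(4))
```

```text
width 29.0
yaw -0.01987971868151571 y at .504 0.17514640148494431 resid 0.00028798011410590893
[116 109 104 104 103  94  73  51  54  86 118 131 133 130 131 128 127 127
 119 107 121 160 189 199 192 175 171 190 201] [253 253 253 253 250 243 243 245 251 253 253 253 245 194 131 109  97  82
  72  70]
[[0.4292 0.1824 0.036 ]
 [0.4471 0.181  0.036 ]
 [0.5711 0.1767 0.036 ]] [[0.5741 0.176  0.03  ]]
```

Run:
```python
from h import *
T=np.load("T1.npy"); im=cv2.imread("pics/w1.png"); C=cam("wrist",T)
for r in (170,200,225): print(r,[tuple(map(int,p)) for p in im[r,204:258]])
```

```text
170 [(122, 122, 123), (121, 120, 121), (117, 118, 119), (118, 120, 121), (121, 132, 141), (138, 172, 197), (161, 217, 240), (171, 230, 249), (172, 231, 250), (173, 232, 250), (173, 232, 250), (172, 229, 248), (169, 217, 238), (165, 183, 202), (163, 161, 163), (166, 157, 155), (173, 163, 160), (180, 170, 167), (186, 176, 173), (191, 181, 178), (195, 185, 181), (201, 191, 187), (209, 198, 193), (212, 200, 196), (213, 201, 197), (213, 201, 197), (209, 198, 194), (202, 191, 187), (195, 185, 181), (190, 180, 177), (187, 177, 174), (181, 171, 168), (173, 164, 160), (163, 154, 151), (152, 146, 145), (134, 140, 148), (120, 146, 168), (114, 153, 181), (114, 156, 187), (115, 157, 187), (111, 152, 182), (111, 152, 180), (110, 151, 179), (111, 151, 180), (112, 153, 181), (112, 154, 183), (108, 146, 173), (98, 127, 147), (86, 100, 111), (82, 84, 87), (80, 81, 82), (79, 78, 80), (81, 80, 81), (82, 82, 83)]
200 [(112, 111, 113), (109, 109, 111), (110, 110, 111), (115, 114, 116), (125, 125, 126), (135, 135, 136), (141, 144, 148), (155, 179, 196), (177, 225, 244), (189, 240, 252), (190, 243, 253), (1
[... 938 characters left out ...]
5), (164, 224, 245), (164, 224, 246), (166, 224, 246), (179, 222, 241), (207, 220, 229), (232, 227, 227), (245, 239, 236), (250, 246, 243), (252, 249, 248), (253, 251, 250), (254, 253, 252), (254, 253, 253), (255, 254, 253), (255, 254, 253), (255, 254, 253), (254, 254, 253), (254, 253, 252), (254, 252, 251), (253, 251, 249), (251, 248, 246), (249, 245, 243), (245, 238, 235), (235, 227, 224), (220, 209, 205), (189, 181, 179), (152, 155, 163), (129, 156, 178), (137, 184, 217), (155, 215, 239), (165, 224, 246), (167, 226, 247), (168, 226, 247), (166, 225, 246), (155, 212, 239), (131, 178, 212), (124, 168, 199), (133, 175, 206), (127, 151, 171), (123, 128, 134), (126, 125, 126), (123, 122, 123)]
```

Run:
```python
from h import *
T=np.load("T1.npy"); C=cam("wrist",T)
P=onplane([(228.2,170),(230.2,200),(231.3,225)],.0365,C); print(P.round(4))
s=np.polyfit(P[:,0],P[:,1],1); print(s[0],np.polyval(s,.504))
d=np.array([.504,np.polyval(s,.504),.087])-T[:3,3]; print(T[:3,:3].T@d*100)
```

```text
[[0.4641 0.18   0.0365]
 [0.5053 0.1794 0.0365]
 [0.5418 0.178  0.0365]]
-0.024641852551326438 0.1791066107996818
[20.4956338  -3.51564634  3.56875703]
```

Emit:
{"name": "play_rows", "arguments": {"rows": [{"offset": [2.0,-1.9,1.8],"turn": [0,0,0],"grip": 1},{"offset": [3.0,-1.9,1.8],"turn": [0,0,0],"grip": 1},{"offset": [3.0,0,0],"turn": [0,0,0],"grip": 1},{"offset": [2.5,0,0],"turn": [0,0,0],"grip": 1},{"offset": [0,0,0],"turn": [0,0,0],"grip": 1}]}}

```text
t: 2.28
position: [0.5033, 0.1757, 0.1853]
eef_rot: [-2.632, 1.566, -2.684]
wrist_force: [0.4, -0.1, 0.1]
opening: 0.0871
```

Run:
```python
from h import *
T=pose(); np.save("T2.npy",T); im=viewer.camera("wrist"); cv2.imwrite("pics/w2.png",im); print(T.round(4))
```

```text
[[-0.0041  0.0522  0.9986  0.5033]
 [-0.002   0.9986 -0.0522  0.1757]
 [-1.     -0.0022 -0.004   0.1853]
 [ 0.      0.      0.      1.    ]]
```

View pics/w2.png

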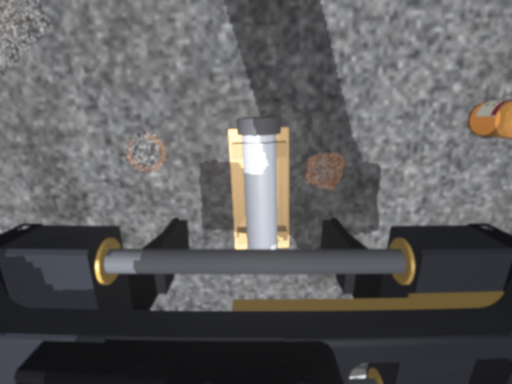

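The wrist close-up shows the tube between the fingers, with its midline at about column 260 and its collar at (258,125). The tube runs nearly vertically in the picture.

Run:
```python
from h import *
T=np.load("T2.npy"); C=cam("wrist",T); im=cv2.imread("pics/w2.png"); h=cv2.cvtColor(im,cv2.COLOR_BGR2HSV)
m=[]
for r in range(150,225,5):
    w=np.where(h[r,225:295,1]>75)[0]+225; L=w[w<258].max(); R=w[w>262].min(); m.append(((L+R)/2,r)); print(r,L,R,end='; ')
P=onplane(m,.0365,C); s=np.polyfit(P[:,0],P[:,1],1); print("\nslope",s[0],"y",np.polyval(s,.504))
r=im[108:140,258].mean(1).astype(int); print(r)
P=onplane([(258,117),(258,133)],.036,C); print(P)
v=np.array([.504,np.polyval(s,.504),.0365])-T[:3,3]; print((T[:3,:3].T@v*100))
```

```text
150 229 277; 155 229 277; Traceback (most recent call last):
  File "<stdin>", line 5, in <module>
    return umr_maximum(a, axis, None, out, keepdims, initial, where)
ValueError: zero-size array to reduction operation maximum which has no identity
```

Run:
```python
from h import *
T=np.load("T2.npy"); C=cam("wrist",T); im=cv2.imread("pics/w2.png").astype(int)
d=im[...,2]-im[...,0]; m=[]
for r in range(150,226,5):
    w=np.where(d[r,225:295]>25)[0]+225; L=w[w<256].max(); R=w[w>264].min(); m.append(((L+R)/2,r)); print(r,L,R,end='; ')
P=onplane(m,.0365,C); s=np.polyfit(P[:,0],P[:,1],1); print("\nslope",s[0],"y",np.polyval(s,.504))
print(im[108:140,258].mean(1).astype(int))
print(onplane([(258,117),(258,133)],.036,C))
v=np.array([.504,np.polyval(s,.504),.0365])-T[:3,3]; print((T[:3,:3].T@v*100))
```

```text
150 242 276; 155 242 276; 160 242 276; 165 243 276; 170 243 276; 175 243 277; 180 243 277; 185 244 277; 190 244 277; 195 244 277; 200 244 277; 205 245 277; 210 245 277; 215 245 277; 220 245 277; 225 246 278; 
slope -0.012426356280529516 y 0.1791651836366878
[101 103 103 108 110 111 111 110  98  86  85  92  94  95  95  95  96  96
  96  96  96  96  97  97  99 105 139 219 252 254 255 255]
[[0.43006218 0.1803205  0.036     ]
 [0.44365191 0.17965151 0.036     ]]
[14.88061613  0.3828092   0.11464569]
```

Emit:
{"name": "play_rows", "arguments": {"rows": [{"offset": [0,0.35,0.1],"turn": [-0.02,0,0],"grip": 1},{"offset": [3.0,0,0],"turn": [0,0,0],"grip": 1},{"offset": [3.0,0,0],"turn": [0,0,0],"grip": 1},{"offset": [2.5,0,0],"turn": [0,0,0],"grip": 1},{"offset": [1.3,0,0],"turn": [0,0,0],"grip": 1}]}}

```text
t: 2.95
position: [0.5063, 0.1795, 0.0892]
eef_rot: [0.838, 1.57, 0.806]
wrist_force: [-0.3, 0.4, 0.5]
opening: 0.0872
```

Emit:
{"name": "play_rows", "arguments": {"rows": [{"offset": [0,0,0],"turn": [0,0,0],"grip": 1},{"offset": [0,0,0],"turn": [0,0,0],"grip": 0.6},{"offset": [0,0,0],"turn": [0,0,0],"grip": 0.45}]}}

```text
t: 3.32
position: [0.5068, 0.1793, 0.0904]
eef_rot: [0.549, 1.569, 0.516]
wrist_force: [-0.3, -0.2, 0.4]
opening: 0.0747
```

Emit:
{"name": "play_rows", "arguments": {"rows": [{"offset": [0.35,0,-0.25],"turn": [0,0,0],"grip": 0.45},{"offset": [0,0,0],"turn": [0,0,0],"grip": 0.4},{"offset": [0,0,0],"turn": [0,0,0],"grip": 0.36},{"offset": [0,0,0],"turn": [0,0,0],"grip": 0.36}]}}

```text
t: 3.82
position: [0.5036, 0.179, 0.0858]
eef_rot: [0.39, 1.571, 0.357]
wrist_force: [-0.8, -0.2, 0.5]
opening: 0.0359
```

Emit:
{"name": "play_rows", "arguments": {"rows": [{"offset": [0,0,0],"turn": [0,0,0],"grip": 0.3},{"offset": [0,0,0],"turn": [0,0,0],"grip": 0.2},{"offset": [0,0,0],"turn": [0,0,0],"grip": 0},{"offset": [0,0,0],"turn": [0,0,0],"grip": 0}]}}

```text
t: 4.32
position: [0.5037, 0.1802, 0.0861]
eef_rot: [1.126, 1.569, 1.094]
wrist_force: [-0.6, 4.7, 1.7]
opening: 0.0292
```

Gripped: the opening reads 29 mm. Now I lift.

Emit:
{"name": "play_rows", "arguments": {"rows": [{"offset": [-1,0,0],"turn": [0,0,0],"grip": 0},{"offset": [-2,0,0],"turn": [0,0,0],"grip": 0},{"offset": [-3,0,0],"turn": [0,0,0],"grip": 0},{"offset": [-3,0,0],"turn": [0,0,0],"grip": 0},{"offset": [-3,0,0],"turn": [0,0,0],"grip": 0}]}}

```text
t: 4.95
position: [0.5034, 0.1771, 0.2066]
eef_rot: [-1.872, 1.569, -1.907]
wrist_force: [0.6, 0.3, -1.8]
opening: 0.0293
```

Emit:
{"name": "play_rows", "arguments": {"rows": [{"offset": [0,0,0],"turn": [0,0,0],"grip": 0},{"offset": [0,0,0],"turn": [0,0,0],"grip": 0},{"offset": [0,0,0],"turn": [0,0,0],"grip": 0}]}}

```text
t: 5.32
position: [0.5027, 0.1784, 0.2042]
eef_rot: [-2.531, 1.568, -2.564]
wrist_force: [-0.3, -0.2, -1.3]
opening: 0.0292
```

Run:
```python
from h import *
T=pose(); print(T.round(4), monitor.observe()['opening'])
y=-.311; ax=np.array([np.cos(y),np.sin(y)])
b=np.array([.5248,-.1790]); seat=b-.01*ax; print("seat",seat)
print(T[:3,:3].T@(np.r_[seat,T[2,3]]-T[:3,3])*100)
```

```text
[[-0.0025  0.0331  0.9995  0.5027]
 [-0.0016  0.9995 -0.0331  0.1784]
 [-1.     -0.0017 -0.0024  0.2042]
 [ 0.      0.      0.      1.    ]] 0.029197542246396042
seat [ 0.51527972 -0.17593989]
[  0.05427352 -35.36827213   2.42394422]
```

Emit:
{"name": "play_rows", "arguments": {"rows": [{"offset": [0,-4.8,0.2],"turn": [0,0,0],"grip": 0},{"offset": [0,-5.2,0.2],"turn": [0,0,0],"grip": 0},{"offset": [0,-5.2,0.2],"turn": [0,0,0],"grip": 0},{"offset": [0,-5.2,0.2],"turn": [0,0,0],"grip": 0},{"offset": [0,-5.0,0.2],"turn": [0,0,0],"grip": 0}]}}

```text
t: 5.95
position: [0.5044, -0.077, 0.2049]
eef_rot: [-2.936, 1.569, -2.969]
wrist_force: [0.5, -0.4, -0.7]
opening: 0.0288
```

Emit:
{"name": "play_rows", "arguments": {"rows": [{"offset": [0,0,0],"turn": [0.14,0,0],"grip": 0},{"offset": [0,0,0],"turn": [0.138,0,0],"grip": 0},{"offset": [0,0,0],"turn": [0,0,0],"grip": 0},{"offset": [0,0,0],"turn": [0,0,0],"grip": 0}]}}

```text
t: 6.45
position: [0.505, -0.0751, 0.2052]
eef_rot: [-2.619, 1.57, -2.927]
wrist_force: [-0.0, 1.3, -1.3]
opening: 0.0289
```

Run:
```python
from h import *
T=pose(); np.save("T3.npy",T); im=viewer.camera("wrist"); cv2.imwrite("pics/w3.png",im); print(T.round(4))
```

```text
[[-1.000e-03  3.033e-01  9.529e-01  5.050e-01]
 [-2.000e-04  9.529e-01 -3.033e-01 -7.510e-02]
 [-1.000e+00 -5.000e-04 -9.000e-04  2.052e-01]
 [ 0.000e+00  0.000e+00  0.000e+00  1.000e+00]]
```

View pics/w3.png

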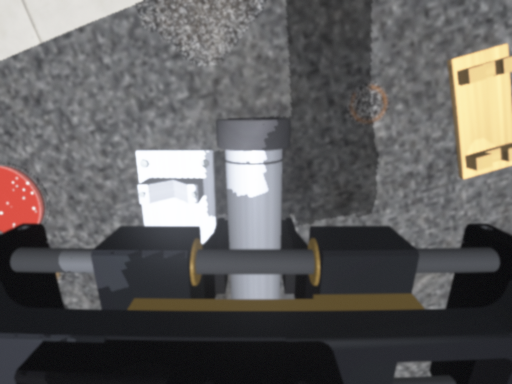

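The view shows the barrel held straight, with its axis at column 254 and its collar at (254,132). The mount's near end is at lower left, with its corner at (137,151), its left edge running to (144,225), and its near saddle at (172,205). The wooden rest is empty at right.

Run:
```python
from h import *
T=np.load("T3.npy"); C=cam("wrist",T); g=cv2.imread("pics/w3.png").min(2).astype(float)
L=[]
for r in range(156,222,3):
    if 178<r<206: continue   # saddle rows may overhang the edge
    d=np.diff(g[r,125:160]); L.append((125+d.argmax()+.5,r))
N=[]
for c in range(145,208,4):
    d=np.diff(g[140:165,c]); N.append((c,140+d.argmax()+.5))
print(L,N)
a=np.array([.9517,-.3061])
PL=onplane(L,.008,C)[:,:2]; PN=onplane(N,.008,C)[:,:2]
def fit(P):
    vx,vy,x,y=cv2.fitLine((P*1000).astype(np.float32),cv2.DIST_HUBER,0,.01,.01).ravel(); return np.array([vx,vy]),np.array([x,y])/1000
v,p=fit(PL); w,q=fit(PN); v*=np.sign(v[0]); w*=np.sign(w[1])
print("yaw left edge",np.arctan2(v[1],v[0]),"yaw from near edge",np.arctan2(-w[0],w[1]))
k=np.linalg.solve(np.c_[v,-w],q-p); cor=p+k[0]*v
for y in(np.arctan2(v[1],v[0]),np.arctan2(-w[0],w[1]),-.311):
    x=np.array([np.cos(y),np.sin(y)]); n=np.array([-x[1],x[0]]); print("corner",cor,"seat",cor+.08*x+.042*n)
```

```text
[(np.float64(135.5), 156), (np.float64(135.5), 159), (np.float64(135.5), 162), (np.float64(136.5), 165), (np.float64(136.5), 168), (np.float64(136.5), 171), (np.float64(137.5), 174), (np.float64(137.5), 177), (np.float64(141.5), 207), (np.float64(141.5), 210), (np.float64(141.5), 213), (np.float64(142.5), 216), (np.float64(142.5), 219)] [(145, np.float64(149.5)), (149, np.float64(149.5)), (153, np.float64(149.5)), (157, np.float64(149.5)), (161, np.float64(149.5)), (165, np.float64(149.5)), (169, np.float64(149.5)), (173, np.float64(149.5)), (177, np.float64(149.5)), (181, np.float64(149.5)), (185, np.float64(149.5)), (189, np.float64(149.5)), (193, np.float64(149.5)), (197, np.float64(149.5)), (201, np.float64(149.5)), (205, np.float64(149.5))]
yaw left edge -0.3118178 yaw from near edge -0.31156677
corner [ 0.4284998 -0.1884205] seat [ 0.51752716 -0.17298898]
corner [ 0.4284998 -0.1884205] seat [ 0.5175233  -0.17296666]
corner [ 0.4284998 -0.1884205] seat [ 0.51751449 -0.17291619]
```

Both edges give a yaw of -0.312, and the seat comes out at about (0.5175, -0.173). Next I move over the mount at height, then go part of the way down.

Emit:
{"name": "play_rows", "arguments": {"rows": [{"offset": [0,-2.9,1.2],"turn": [0,0,0],"grip": 0},{"offset": [0,-3.0,1.3],"turn": [0,0,0],"grip": 0},{"offset": [0,-3.0,1.25],"turn": [0,0,0],"grip": 0},{"offset": [0,0,0],"turn": [0,0,0],"grip": 0},{"offset": [0,0,0],"turn": [0,0,0],"grip": 0}]}}

```text
t: 7.12
position: [0.5137, -0.1706, 0.2055]
eef_rot: [2.4, 1.57, 2.091]
wrist_force: [0.3, 1.9, -0.9]
opening: 0.029
```

Emit:
{"name": "play_rows", "arguments": {"rows": [{"offset": [3,0,0],"turn": [0,0,0],"grip": 0},{"offset": [3,0,0],"turn": [0,0,0],"grip": 0},{"offset": [2,0,0],"turn": [0,0,0],"grip": 0},{"offset": [0,0,0],"turn": [0,0,0],"grip": 0},{"offset": [0,0,0],"turn": [0,0,0],"grip": 0}]}}

```text
t: 7.75
position: [0.5144, -0.1707, 0.1266]
eef_rot: [0.441, 1.569, 0.132]
wrist_force: [0.5, -0.6, -1.6]
opening: 0.0291
```

Run:
```python
from h import *
T=pose(); np.save("T4.npy",T); s=viewer.camera("scene"); im=viewer.camera("wrist"); cv2.imwrite("pics/w4.png",im); print(T.round(4))
f=cv2.resize(s[170:250,225:325],(500,400),interpolation=cv2.INTER_CUBIC)
cv2.imwrite("pics/s4.png",np.hstack([f,cv2.resize(im[100:260,195:315],(300,400))]))
print(T[:3,:3].T@(np.array([.5137,-.1715,.0893])-T[:3,3])*100)
print(monitor.observe()['wrist_force'])
```

```text
[[ 1.300e-03  3.044e-01  9.525e-01  5.144e-01]
 [ 2.000e-04  9.525e-01 -3.044e-01 -1.707e-01]
 [-1.000e+00  6.000e-04  1.200e-03  1.266e-01]
 [ 0.000e+00  0.000e+00  0.000e+00  1.000e+00]]
[ 3.7304648  -0.09668976 -0.05150895]
[ 0.4916469  -0.32887664 -0.16961221]
```

View pics/s4.png

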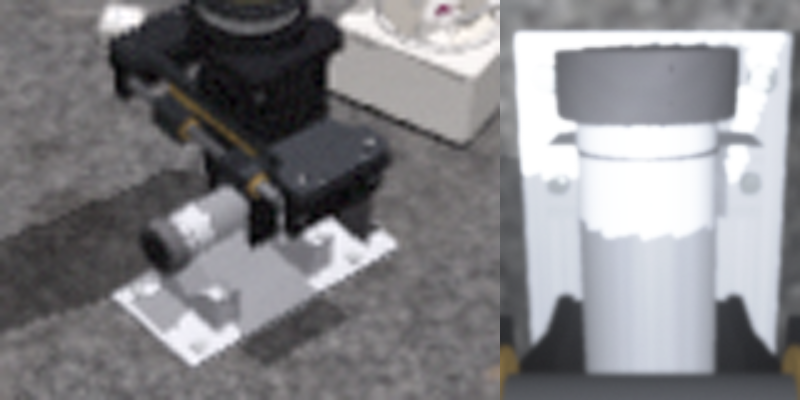

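The crop shows the barrel lined up over the V, with the plate's edges at about equal distance on both sides (centre column 652 against 648 for the tube). I'll measure the side offset numerically.

Run:
```python
from h import *
T=np.load("T4.npy"); C=cam("wrist",T); im=cv2.imread("pics/w4.png"); g=im.min(2).astype(float)
iT=np.linalg.inv(T)
for r in (115,118,122,126,130):
    a=np.diff(g[r,195:212]); b=np.diff(g[r,300:325]); l=195+a.argmax()+.5; q=300+b.argmin()+.5
    P=onplane([(l,r),(q,r)],.008,C); p=(iT[:3,:3]@P.T).T+iT[:3,3]
    ct=g[r,212:300]; L=212+np.diff(ct[:25]).argmin()+.5; Rr=275+np.diff(g[r,275:298]).argmax()+.5
    B=onplane([(L,r),(Rr,r)],.077,C); bb=(iT[:3,:3]@B.T).T+iT[:3,3]
    print(r,l,q,L,Rr,"base centre tool-y mm",p[:,1].mean()*1e3,"width",np.ptp(p[:,1])*1e3,"collar",bb[:,1].mean()*1e3,np.ptp(bb[:,1])*1e3)
```

```text
115 200.5 311.5 212.5 277.5 base centre tool-y mm -0.8379263368509388 width 83.56391921148024 collar -6.704324504635857 32.901773355845464
118 199.5 311.5 228.5 277.5 base centre tool-y mm -1.2139007884260922 width 84.55142644043681 collar -2.652844294690167 24.862210726959724
122 200.5 311.5 216.5 290.5 base centre tool-y mm -0.8318640063080738 width 84.10465670784744 collar -2.402324310771267 37.69982532371979
126 200.5 310.5 216.5 290.5 base centre tool-y mm -1.209762513105589 width 83.65580352197011 collar -2.404721547349128 37.84048986694788
130 200.5 310.5 216.5 289.5 base centre tool-y mm -1.2076335870063668 width 83.97061643880365 collar -2.6640672789450224 37.46896525966309
```

Emit:
{"name": "play_rows", "arguments": {"rows": [{"offset": [0,0.12,0],"turn": [0,0,0],"grip": 0},{"offset": [1.5,0,0],"turn": [0,0,0],"grip": 0},{"offset": [1.3,0,0],"turn": [0,0,0],"grip": 0},{"offset": [0,0,0],"turn": [0,0,0],"grip": 0},{"offset": [0,0,0],"turn": [0,0,0],"grip": 0}]}}

```text
t: 8.48
position: [0.514, -0.1704, 0.0975]
eef_rot: [-2.501, 1.57, -2.812]
wrist_force: [0.1, 0.2, 0.4]
opening: 0.0291
```

Emit:
{"name": "play_rows", "arguments": {"rows": [{"offset": [0.2,0,0],"turn": [0,0,0],"grip": 0},{"offset": [0.2,0,0],"turn": [0,0,0],"grip": 0},{"offset": [0,0,0],"turn": [0,0,0],"grip": 0},{"offset": [0,0,0],"turn": [0,0,0],"grip": 0}]}}

```text
t: 8.98
position: [0.5142, -0.1702, 0.0938]
eef_rot: [0.605, 1.571, 0.294]
wrist_force: [0.2, -0.6, -1.0]
opening: 0.0293
```

Emit:
{"name": "play_rows", "arguments": {"rows": [{"offset": [0.15,0,0],"turn": [0,0,0],"grip": 0},{"offset": [0,0,0],"turn": [0,0,0],"grip": 0},{"offset": [0,0,0],"turn": [0,0,0],"grip": 0}]}}

```text
t: 9.35
position: [0.5141, -0.1702, 0.0923]
eef_rot: [1.125, 1.571, 0.814]
wrist_force: [0.7, 0.4, -1.7]
opening: 0.0294
```

Emit:
{"name": "play_rows", "arguments": {"rows": [{"offset": [0.1,0,0],"turn": [0,0,0],"grip": 0},{"offset": [0,0,0],"turn": [0,0,0],"grip": 0},{"offset": [0,0,0],"turn": [0,0,0],"grip": 0}]}}

```text
t: 9.72
position: [0.5141, -0.1702, 0.0912]
eef_rot: [1.742, 1.571, 1.431]
wrist_force: [0.6, -0.4, -1.5]
opening: 0.0293
```

Emit:
{"name": "play_rows", "arguments": {"rows": [{"offset": [0.1,0,0],"turn": [0,0,0],"grip": 0},{"offset": [0,0,0],"turn": [0,0,0],"grip": 0},{"offset": [0,0,0],"turn": [0,0,0],"grip": 0}]}}

```text
t: 10.1
position: [0.5142, -0.1702, 0.0903]
eef_rot: [0.999, 1.571, 0.689]
wrist_force: [-0.2, -0.3, -0.8]
opening: 0.0292
```

Emit:
{"name": "play_rows", "arguments": {"rows": [{"offset": [0.1,0,0],"turn": [0,0,0],"grip": 0},{"offset": [0,0,0],"turn": [0,0,0],"grip": 0},{"offset": [0,0,0],"turn": [0,0,0],"grip": 0}]}}

```text
t: 10.48
position: [0.5143, -0.1702, 0.0898]
eef_rot: [1.122, 1.57, 0.811]
wrist_force: [-1.9, 1.5, 4.9]
opening: 0.0294
```

Emit:
{"name": "play_rows", "arguments": {"rows": [{"offset": [0.1,0,0],"turn": [0,0,0],"grip": 0},{"offset": [0,0,0],"turn": [0,0,0],"grip": 0},{"offset": [0,0,0],"turn": [0,0,0],"grip": 0}]}}

```text
t: 10.85
position: [0.5144, -0.1702, 0.0896]
eef_rot: [1.542, 1.57, 1.231]
wrist_force: [-4.5, 3.3, 12.9]
opening: 0.0295
```

It is in contact, with about 13–14 N down and a side force near 2 N. I'll check visually and with averaged forces.

Run:
```python
from h import *
F=[];M=[]
for k in range(4):
    im=viewer.camera("scene" if k%2 else "wrist"); s=monitor.observe(); F.append(s['wrist_force']); M.append(s['torque'])
    if k%2: sc=im
    else: w=im
T=pose(s); R=T[:3,:3]; F=np.mean(F,0)
print(T.round(4),"tool F",(R.T@F).round(2),"torque tool",(R.T@np.mean(M,0)).round(2),s['t'])
cv2.imwrite("pics/f5.png",np.hstack([cv2.resize(sc[180:250,230:320],(500,389),interpolation=cv2.INTER_CUBIC),cv2.resize(w[100:256,195:315],(300,389))]))
```

```text
[[ 4.000e-04  3.060e-01  9.520e-01  5.144e-01]
 [ 1.200e-03  9.520e-01 -3.060e-01 -1.702e-01]
 [-1.000e+00  1.200e-03  0.000e+00  8.960e-02]
 [ 0.000e+00  0.000e+00  0.000e+00  1.000e+00]] tool F [-12.15   1.08  -4.63] torque tool [0.1  1.05 0.13] 11.05
```

View pics/f5.png

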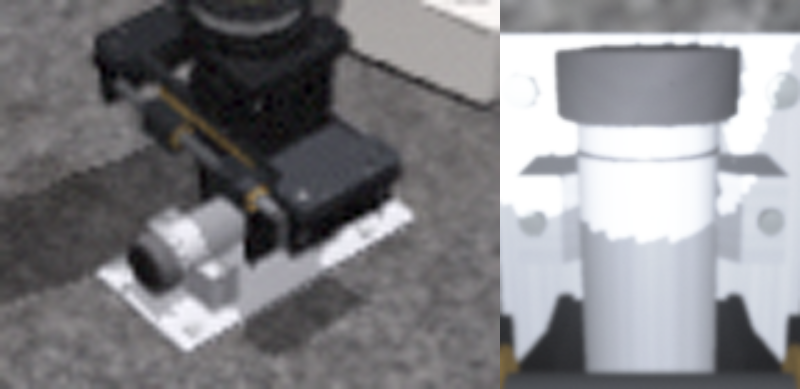

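The collar is clear of the near saddle and the tube lies in the V. There's a moment about tool y, so the barrel may be slightly pitched in the grip. I'll let go briefly so it settles on both saddles, then regrip and press.

Emit:
{"name": "play_rows", "arguments": {"rows": [{"offset": [-0.17,0,0],"turn": [0,0,0],"grip": 0},{"offset": [0,0,0],"turn": [0,0,0],"grip": 0},{"offset": [0,0,0],"turn": [0,0,0],"grip": 0.42},{"offset": [0,0,0],"turn": [0,0,0],"grip": 0.42},{"offset": [0,0,0],"turn": [0,0,0],"grip": 0.42}]}}

```text
t: 11.68
position: [0.514, -0.1704, 0.0898]
eef_rot: [-2.218, 1.571, -2.529]
wrist_force: [-0.3, -0.3, 0.0]
opening: 0.0361
```

Emit:
{"name": "play_rows", "arguments": {"rows": [{"offset": [0,0,0],"turn": [0,0,0],"grip": 0.36},{"offset": [0,0,0],"turn": [0,0,0],"grip": 0.3},{"offset": [0,0,0],"turn": [0,0,0],"grip": 0},{"offset": [0,0,0],"turn": [0,0,0],"grip": 0},{"offset": [0,0,0],"turn": [0,0,0],"grip": 0}]}}

```text
t: 12.3
position: [0.5142, -0.1698, 0.0899]
eef_rot: [1.619, 1.57, 1.308]
wrist_force: [0.8, 3.3, -1.0]
opening: 0.0289
```

Emit:
{"name": "play_rows", "arguments": {"rows": [{"offset": [0.1,0,0],"turn": [0,0,0],"grip": 0},{"offset": [0,0,0],"turn": [0,0,0],"grip": 0},{"offset": [0,0,0],"turn": [0,0,0],"grip": 0}]}}

```text
t: 12.68
position: [0.5143, -0.1698, 0.0898]
eef_rot: [1.81, 1.569, 1.5]
wrist_force: [-2.5, 4.5, 7.7]
opening: 0.0293
```

Emit:
{"name": "play_rows", "arguments": {"rows": [{"offset": [0,0.05,0],"turn": [0,0,0],"grip": 0},{"offset": [0.1,0,0],"turn": [0,0,0],"grip": 0},{"offset": [0,0,0],"turn": [0,0,0],"grip": 0},{"offset": [0,0,0],"turn": [0,0,0],"grip": 0}]}}

```text
t: 13.18
position: [0.5143, -0.1698, 0.0897]
eef_rot: [1.991, 1.569, 1.68]
wrist_force: [-5.8, 4.2, 15.6]
opening: 0.0292
```

Run:
```python
from h import *
F=[]
for k in range(6):
    w=viewer.camera("wrist"); s=monitor.observe(); F.append(s['wrist_force'])
T=pose(s); R=T[:3,:3]; F=np.array(F)
print(T.round(4),"tool F",(F@R).round(2).tolist(),"tau",(R.T@s['torque']).round(2),s['t'],s['opening'])
```

```text
[[-0.000e+00  3.058e-01  9.521e-01  5.144e-01]
 [ 1.400e-03  9.521e-01 -3.058e-01 -1.698e-01]
 [-1.000e+00  1.300e-03 -5.000e-04  8.980e-02]
 [ 0.000e+00  0.000e+00  0.000e+00  1.000e+00]] tool F [[-15.36, 2.24, -5.9], [-14.78, 2.07, -6.14], [-14.93, 1.91, -6.08], [-14.1, 1.7, -5.75], [-15.25, 2.54, -6.59], [-14.9, 2.11, -4.65]] tau [-0.01  1.31  0.42] 13.475 0.029006079719084265
```

The press is steady: about 15 N down and 2 N sideways, which works out to roughly 10–13 N on each flank, well within 3–30 N. I'm handing in.

```bash
python3 -c "
from bench import hand_in; print(hand_in())"
```

```text
the job is handed in; nothing more can be done
None
```

I gripped the barrel mid-tube, lifted it off the rest and laid it in the aluminium V mount with its lens end towards the aperture plate. I then let go briefly so it could settle on both saddles, gripped it again and pressed down. I handed it in at about 13.5 s with the press still held; no verdict was reported.

**Last checks**
- **Press:** the force was steady at about 15 N down, with about 2 N sideways. By my estimate that puts 10–13 N on each side of the V.
- **Grip and pose:** the opening was 29 mm, and the tool yaw of -0.311 rad agrees with the mount's -0.312.
- **Collar:** the pictures taken before the regrip showed it clear of the near saddle. I took no picture to check the barrel after regripping.

**What disagreed**
- **Cameras:** the top camera and wrist camera differed by 3–5 mm. I used the wrist camera, and the contact forces agreed with it.
- **Lengthways force:** about 6 N along the V, with a 1.3 N m moment about the jaw axis, remained even after the regrip. I took this to be friction and the arm giving slightly, but I didn't confirm it.

I did not re-measure the bystanders; the arm's path stayed clear of where I first located them.

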